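# Seat the bowl cradle on the banding wheel

### The job

Lift the larger of the two three-armed bowl cradles by its middle tab and set it gently, without dropping it, on the banding wheel so that its three ball feet settle fully home: the long arm's foot in the cone cup, the other two in the groove and on the flat pad. Leave it level and let go; leave the smaller cradle where it stands.

Things in the scene. Friction and masses are not known exactly. Their poses are not given: they have to be found in the camera images.
- cradle: Larger aluminium bowl cradle, 0.3-0.65 kg: flat Y, x along its longer arm, z up. Origin under the tab at the level of the balls' bottoms. Feet: 18 mm balls at (x,y) = (90,0), (-50,55), (-50,-55) mm. Plate z 26-34 mm. Middle lifting tab 44 mm (x) by 14 mm (y), z 34-74 mm: grip across y. 16 mm thick rubber-tipped posts over the feet to z 80 mm, free space between. Mass centre within 5 mm of the tab.
- toe (a point): Centre of the ball on the larger cradle's long arm, (90,0,9) mm in its frame; this foot goes in the cone cup. With the cradle home its origin is on the wheel's axis, 65 mm above the bench, its x along the wheel's x, and its plate clears the seat rims by 10 mm.
- wheel: Banding wheel, fixed, does not turn: dark steel disc, 250 mm across, top at 55 mm. Origin on its axis at bench height, x to the cone cup, z up. Steel seats at (x,y): cone cup (90,0) mm; groove (-50,55), 46 mm long, aimed at the cup; flat 44 mm pad (-50,-55), top at z 65 mm. Cup and groove: polished 45 degree walls, mouths 40 mm wide at z 81 mm; they guide a foot home from 10 mm off.
- small_cradle: Smaller bowl cradle, to be left alone: same make, heights and tab, but arms only 62 percent as long (about 117 mm long, 98 mm wide overall). Origin and axes as for the larger.
Mind the look-alikes: they are no part of the job. Leave any blue look-alike of the cradle alone.

How it is judged:
On the way:
1. the larger cradle is lifted clear of the bench (height (world z) of cradle above 0.08 m), for 0.1 s.
At the end, for the whole second after the job is handed in: The larger cradle rests on the wheel with its long arm at the cone cup: origin within 10 mm of the wheel's axis, 60 to 69.5 mm above the bench, level within 0.05 rad, turned within 10 degrees of the wheel's x, and at rest (horizontal distance between cradle and wheel below 0.01 m and x of toe in the frame of wheel above 0.078 m and angle between the x axis of cradle and the x axis of wheel, either way round below 0.175 rad and z of cradle in the frame of wheel between 0.06 and 0.0695 m and angle between cradle's own z axis and vertical below 0.05 rad and linear speed of cradle below 0.02 m/s and angular speed of cradle below 0.1 rad/s); the robot touches nothing.
It fails at once if the smaller cradle is moved more than 30 mm (distance of small_cradle from where it was at the start of the episode above 0.03 m).
It fails at once if the larger cradle is dropped (it falls free of the fingers faster than 0.6 m/s) (linear speed of cradle above 0.6 m/s and contact force between the fingers and cradle below 0.05 N).
It also fails if it takes over 35 s, if anything falls off the work surface, if the arm or the gripper's body presses on something with over 40 N, if the wrist force passes 120 N, or if a joint passes its speed limit or range.

### The arm

A 6-joint arm with a two-finger parallel gripper is mounted at the origin on the work surface. World frame = base frame: x ahead of the robot, y to its left, z up, the work surface at z = 0. Lengths are in m, angles in rad, forces in N, time in s.
With the tool pointing down it reaches from about 0.425 to 0.925 m from the base axis. Payload 12.5 kg.
Tool frame: the origin (TCP) lies at the very end of the fingers, on their centre line; the grasp point (between the pads) lies 19 mm behind it (r.hold_point_z is the distance from the TCP to the grasp point, in m); z points along the fingers, y is the line along which they close (so a half turn about z gives the same grasp; the last joint's range is limited). The gripper opens to 85 mm and grips with 20 to 120 N. Pads are 22 mm wide; open, the fingers measure 114 mm over their backs; the gripper's body (76 mm by 85 mm) begins 54 mm behind the grasp point. The pads swing forward as they close: fully open they stand 13 mm farther back than shut.
Start: joints at [-1.323, 0.491, 1.559, -0, 1.092, -0.106], TCP at [0.217, -0.586, 0.231] pointing down, gripper open.
Joint ranges: [-3.1, 3.1], [-0.84, 2.19], [0.05, 2.79], [-1.13, 4.28], [0.06, 2.93], [-2.69, 2.69]. Speed limits (rad/s): [2.22, 2.22, 2.79, 3.14, 3.14, 3.14].

### API

Orientations are given as a unit quaternion [x, y, z, w].
In Python, from bench import r, optics, nets gives the robot as it stands.
- The arm moves only by the tool send_rows, never from a script. Its arguments are lists of equal length, an entry for each row: "rot": the turn, a rotation vector about the tool's x, y, z in rad, a list of three; "dp": the shift along the tool's x, y, z in mm, a list of three; "claw": the opening, from 0 (shut) to 1 (fully open). In form: {"rot": [[ax, ay, az], ...], "dp": [[x, y, z], ...], "claw": [claw, ...]}. A call has exactly 10 rows; each row is the pose to reach, as a shift and turn from the pose commanded when the call began, along the tool's axes at that moment; what a row does not reach only later rows make up. A row lasts 1/12 s, in which the tool goes at most 41.7 mm and 7.16 degrees, less where a joint would pass 70% of its speed; a pose out of reach is approached as far as the arm can. A call with a gripper value outside its range is refused whole. The fingers move at their own pace and stop on an object; the grip force is fixed at half the most. Time passes only in rows, so rows that repeat a pose let the fingers close, or fill a call up. It gives the time, the measured TCP pose, the force, the opening and the grip force at its end, in the units of the state.
- r.observe(): the state, without advancing time (a new reading comes with each control period).
- optics.get_image(name): name is "side" or "top" or "wrist"; returns (picture, depth): 480x640x3 uint8, red, green, blue; 480x640 float32, m along the optical axis (not along the pixel's ray), 0 where there is no reading.
- optics.calibration(name): a dict with "fx", "fy", "cx", "cy" (pixels), "world_from_camera" (4x4, takes a point from camera to world coordinates); the wrist camera has in their place "hand_eye" (4x4, takes a point from camera to tool coordinates, whose origin is the TCP and whose axes are the flange's). Camera axes: x right, y down, z forward; pixel columns grow to the right and rows downward; lengths in m; the calibration is good to about 2 mm. A picture is of the moment at which its call begins: read the wrist's pose just before it. calibration takes no time and is no camera call.
- r.close_job(): hands the job in; it is judged then, once.
Trained networks look in the newest picture that a camera, given by its name, has taken for a name from the list of things; names that differ only in an ending like _2 or _b are one class to them, and where a whole thing is asked for, a point or a joint stands for the part that bears it (a point fixed in the world has none). Each returns a list of dicts, best first, with "confidence" (0 to 1); they miss things now and then, are a little off and sometimes report something else, mostly with a low value. They report only what shows in the picture. A call takes as long as a camera call. They do not tell look-alikes from the thing itself.
- nets.recognise(name, camera): "bbox" ([left, top, width, height] in pixels, round what is visible of it).
The state is a dict: "t": time; "q": joint angles; "joint_velocities": joint speeds; "effort": joint torques, N m; "position": TCP position; "tool_rot": TCP orientation; "ft_force": force on the tool from outside, world axes, zero at the start; "ft_torque": the same for the moment, N m; "opening": finger opening in m; "finger_force": force on a finger pad.
Only numpy, scipy, OpenCV 4.12 (cv2) and the standard library are available. Lean on these libraries where they do the work, as an engineer would, in place of code of your own. Each camera call takes 0.05 s, during which the arm holds its last target. There are 200 camera calls.

## Working session

There is one attempt and no reset: what is moved stays moved. The work goes in short steps, Python scripts to look and compute and a tool call to move; the robot and the scene stay as the last step left them, time stands still between calls to the robot, and variables do not carry over. Pictures are saved under pics/ and viewed, at most 10 in all, crops included, and the job is handed in when it is done.

Besides the shell and the picture viewer there is one more tool, called as a command line: name --argument value ..., lists and objects as JSON in quotes. send_rows: Moves the arm, as the interface text tells. Its arguments: {"type":"object","properties":{"rot":{"type":"array","items":{"type":"array","items":{"type":"number"}}},"dp":{"type":"array","items":{"type":"array","items":{"type":"number"}}},"claw":{"type":"array","items":{"type":"number"}}},"required":["rot","dp","claw"]}

```bash
mkdir -p pics; ls
python3 - <<'E'
from bench import r,optics,nets
import cv2,numpy as np
s=r.observe();print(s['t'],s['position'],s['tool_rot'],r.hold_point_z)
ims=[]
for c in('top','side'):
    p,d=optics.get_image(c);np.savez(f'pics/{c}0.npz',p=p,d=d)
    cv2.imwrite(f'pics/{c}0.png',p[:,:,::-1])
    for n in('cradle','small_cradle','wheel','toe'):
        print(c,n,[(round(x['confidence'],2),np.round(x['bbox']).astype(int).tolist()) for x in nets.recognise(n,c)])
    k=optics.calibration(c);print(k)
E
```

```text
pics
0.0 [ 0.2164856  -0.58604586  0.23071469] [ 9.84396574e-01  1.75963199e-01 -4.18857399e-05 -5.78774289e-04] 0.0187
top cradle [(0.98, [469, 228, 92, 72]), (0.79, [333, 257, 80, 87])]
top small_cradle [(0.73, [294, 154, 49, 58])]
top wheel [(0.74, [101, 123, 131, 127])]
top toe [(0.7, [378, 156, 86, 80]), (0.67, [471, 230, 93, 68])]
{'fx': 495.01556553726175, 'fy': 495.01556553726175, 'cx': 325.121887740669, 'cy': 234.640206614004, 'world_from_camera': array([[ 0.01075347, -0.99803669,  0.06170198,  0.38627955],
       [-0.99970385, -0.01207758, -0.02112704, -0.11822289],
       [ 0.02183077, -0.06145651, -0.99787099,  1.03187377],
       [ 0.        ,  0.        ,  0.        ,  1.        ]])}
side cradle [(0.94, [353, 256, 89, 64]), (0.81, [312, 313, 75, 103]), (0.79, [235, 245, 68, 55])]
side small_cradle [(0.62, [331, 216, 52, 51]), (0.48, [354, 252, 90, 66])]
side wheel [(0.96, [289, 165, 72, 51])]
side toe [(0.86, [311, 313, 75, 106]), (0.85, [356, 252, 88, 66]), (0.7, [293, 167, 65, 49]), (0.69, [234, 247, 67, 51])]
{'fx': 539.9160135564991, 'fy': 539.9160135564991, 'cx': 318.3316925982819, 'cy': 241.06193152764186, 'world_from_camera': array([[ 0.94358686, -0.15813873,  0.29092263,  0.08801719],
       [-0.33109909, -0.46161533,  0.82297307, -1.14512663],
       [ 0.00415043, -0.8728708 , -0.48793375,  0.65557076],
       [ 0.        ,  0.        ,  0.        ,  1.        ]])}
```

View pics/top0.png

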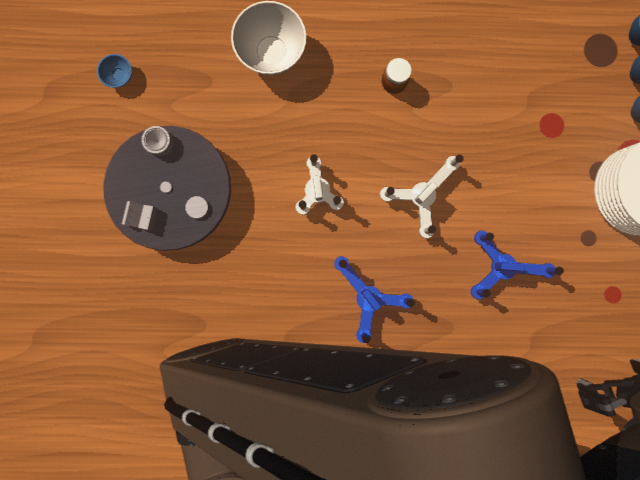

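View pics/side0.png

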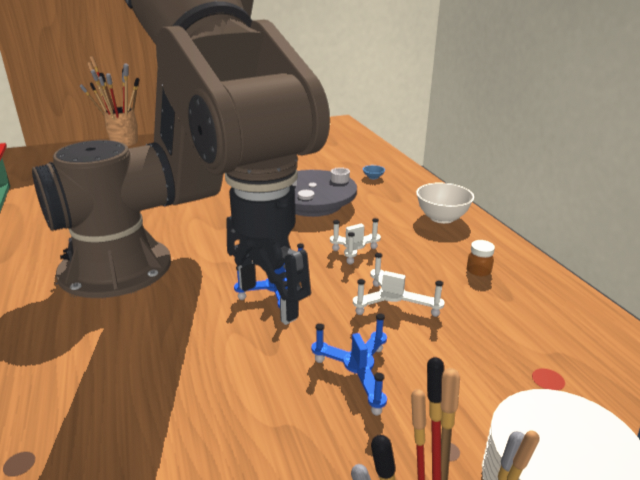

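The top view shows five Y shapes. Two are blue look-alikes at (370,298) and (505,267). The silver small one is at (318,187) and the silver larger one is at (423,195), with its long arm running to the post at (457,160). The larger silver one fits the description because it is aluminium and about 1.6 times the small one. The wheel is at (167,187), with the cup at (156,140), the groove at (139,216) and the pad at (197,208). The side view agrees.

```bash
cat > h.py <<'E'
import numpy as np
from bench import r,optics
from scipy.spatial.transform import Rotation as R
def toworld(T,k,uv,z):
    d=T[:3,:3]@np.array([(uv[0]-k['cx'])/k['fx'],(uv[1]-k['cy'])/k['fy'],1]);o=T[:3,3]
    return o+d*(z-o[2])/d[2]
def fit(model,pts):
    m=np.array(model)[:,:2]; p=np.array(pts)[:,:2]
    mc,pc=m.mean(0),p.mean(0); a,b=m-mc,p-pc
    th=np.arctan2((a[:,0]*b[:,1]-a[:,1]*b[:,0]).sum(),(a*b).sum())
    Q=np.array([[np.cos(th),-np.sin(th)],[np.sin(th),np.cos(th)]])
    t=pc-Q@mc
    return t,th,p-(m@Q.T+t)
FEET=np.array([(90,0),(-50,55),(-50,-55)])/1000
def toolT():
    s=r.observe();T=np.eye(4);T[:3,:3]=R.from_quat(s['tool_rot']).as_matrix();T[:3,3]=s['position'];return T,s
E
python3 - <<'E'
from h import *
import cv2
k=optics.calibration('top');T=k['world_from_camera']
W=[toworld(T,k,*a) for a in [((155.5,139.5),.081),((138.5,216),.081),((197,208),.065)]]
print('wheel',fit(FEET,W)); print('hub',toworld(T,k,(166,187),.055),'disc c',toworld(T,k,(167,187),.055))
px=[(457,159.5),(386.5,194),(429,231)]
C=[toworld(T,k,p,.08) for p in px]
print('cradle',fit(FEET,C),fit(FEET[[0,2,1]],C)); 
S=[toworld(T,k,p,.08) for p in [(314,160),(302,206),(337,201)]]
print('small',fit(FEET*.62,S))
im=cv2.imread('pics/top0.png')[130:260,270:490]
cv2.imwrite('pics/crop.png',cv2.resize(im,None,fx=3.6,fy=3.6,interpolation=2))
E
```

```text
wheel (array([0.53562311, 0.1749145 ]), np.float64(0.18039249600768656), array([[ 1.22425643e-03,  5.64610025e-04],
       [-7.71712727e-05, -8.33526531e-04],
       [-1.14708515e-03,  2.68916505e-04]]))
hub [0.53716225 0.17649791 0.055     ] disc c [0.53719015 0.17453597 0.055     ]
cradle (array([ 0.52776145, -0.33261303]), np.float64(-0.7321790546640119), array([[ 0.00086254, -0.00210527],
       [-0.0016898 ,  0.00153567],
       [ 0.00082726,  0.0005696 ]])) (array([ 0.52767587, -0.33270472]), np.float64(-0.7698090652812811), array([[ 0.00325896,  0.00046198],
       [ 0.07215894,  0.08064901],
       [-0.0754179 , -0.081111  ]]))
small (array([ 0.53569494, -0.12269348]), np.float64(0.14310722206432674), array([[-0.00067299, -0.00045114],
       [-0.00011933,  0.00026073],
       [ 0.00079232,  0.00019041]]))
```

View pics/crop.png

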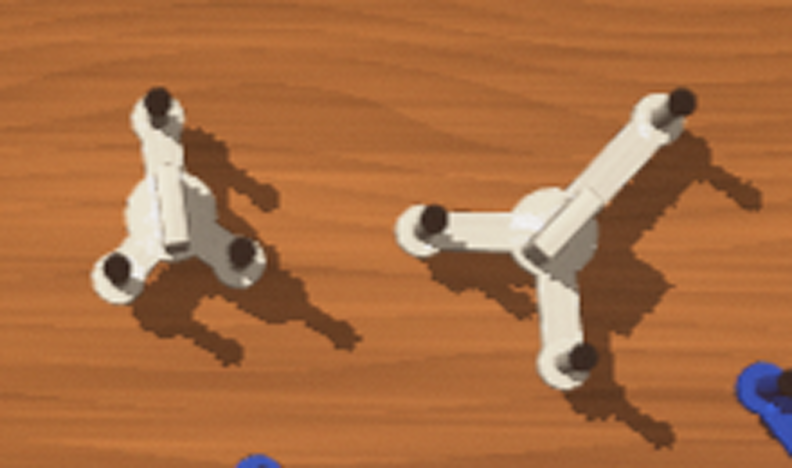

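The crop confirms it. The right-hand silver Y is the larger one, with the 90 mm arm fit good to 2 mm, and the left one is the small cradle.

```bash
cat >> h.py <<'E'
def go(x,y,z,yaw):
    T,s=toolT(); Rt=R.from_matrix(np.array([[np.cos(yaw),np.sin(yaw),0],[np.sin(yaw),-np.cos(yaw),0],[0,0,-1]]))
    A=R.from_matrix(T[:3,:3])
    print('dp',np.round(1000*T[:3,:3].T@(np.array([x,y,z])-T[:3,3]),1),'rot',np.round((A.inv()*Rt).as_rotvec(),3),'t',s['t'])
E
python3 -c "
from h import *
go(.5277,-.3326,.20,-.732+np.pi)"
```

```text
dp [ 379.8 -130.2   31.3] rot [ 0.     0.    -2.056] t 0.5
```

send_rows --rot '[[0, 0, -0.12], [0, 0, -0.24], [0, 0, -0.36], [0, 0, -0.48], [0, 0, -0.6], [0, 0, -0.72], [0, 0, -0.84], [0, 0, -0.96], [0, 0, -1.08], [0, 0, -1.2]]' --dp '[[20, -7, 1], [45, -15, 3], [70, -24, 5], [95, -32, 7], [120, -41, 9], [145, -50, 11], [170, -58, 13], [195, -67, 15], [220, -76, 17], [245, -84, 19]]' --claw '[0.7, 0.7, 0.7, 0.7, 0.7, 0.7, 0.7, 0.7, 0.7, 0.7]'

```text
t: 1.33
position: [0.4182, -0.4216, 0.2123]
tool_rot: [0.711, 0.703, -0.0, 0.0]
ft_force: [-0.2, 0.3, -0.0]
opening: 0.0596
finger_force: 0.0
```

```bash
python3 -c "
from h import *
go(.5277,-.3326,.20,-.732+np.pi);print(r.observe()['q'])"
```

```text
dp [ 90.2 108.5  12.3] rot [ 0.    0.   -0.85] t 1.3333
[-9.00684723e-01  4.65993453e-01  1.66043796e+00 -4.95112830e-05
  1.01497606e+00 -8.89569626e-01]
```

send_rows --rot '[[0, 0, -0.11], [0, 0, -0.22], [0, 0, -0.33], [0, 0, -0.44], [0, 0, -0.55], [0, 0, -0.66], [0, 0, -0.77], [0, 0, -0.85], [0, 0, -0.85], [0, 0, -0.85]]' --dp '[[13, 15, 2], [26, 30, 4], [39, 46, 6], [52, 62, 8], [65, 78, 10], [76, 92, 11], [85, 102, 12], [90, 108, 12], [90, 108, 12], [90, 108, 12]]' --claw '[0.7, 0.7, 0.7, 0.7, 0.7, 0.7, 0.7, 0.7, 0.7, 0.7]'

```text
t: 2.17
position: [0.5268, -0.3343, 0.2002]
tool_rot: [0.361, 0.932, -0.0, -0.0]
ft_force: [0.4, -0.6, 0.5]
opening: 0.0597
finger_force: 0.0
```

Run:
```python
from h import *
import cv2
T,s=toolT();k=optics.calibration('wrist');p,d=optics.get_image('wrist')
np.savez('pics/w1.npz',p=p,d=d,T=T@k['hand_eye']);cv2.imwrite('pics/w1.png',p[:,:,::-1]);print(s['position'],s['t'],k)
```

```text
[ 0.52684786 -0.33431946  0.20023015] 2.1667 {'fx': 372.18439121490917, 'fy': 372.18439121490917, 'cx': 313.6781081518806, 'cy': 240.63162010245068, 'hand_eye': array([[ 3.21255207e-04, -9.51651135e-01, -3.07180752e-01,
         7.98235805e-02],
       [ 9.99999699e-01,  5.22782705e-04, -5.73771771e-04,
        -4.16558079e-05],
       [ 7.06619342e-04, -3.07180475e-01,  9.51651016e-01,
        -1.41238025e-01],
       [ 0.00000000e+00,  0.00000000e+00,  0.00000000e+00,
         1.00000000e+00]])}
```

View pics/w1.png

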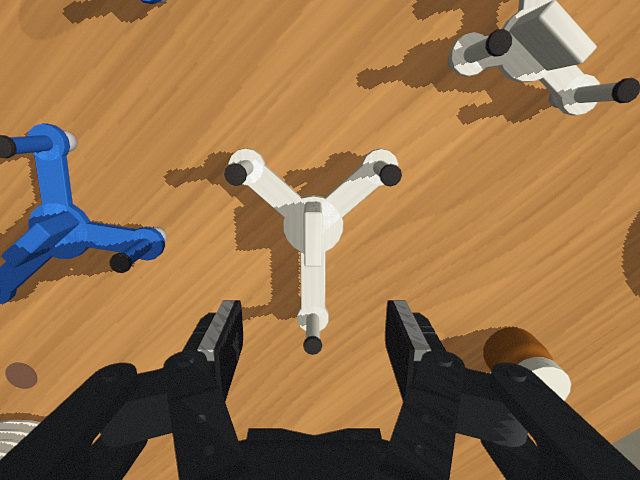

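The wrist view shows the larger cradle straight ahead. Its long-arm post top is at (313,345), the other two are at (236,174) and (390,174), and the tab is at (313,235). It is squared to the fingers.

Run:
```python
from h import *
w=np.load('pics/w1.npz');k=optics.calibration('wrist')
C=[toworld(w['T'],k,p,.08) for p in [(313,345),(390,174),(236,174)]]
for o in ([0,1,2],[0,2,1]):
    t,th,e=fit(FEET,[C[i] for i in o]);print(t,th,np.round(e*1000,1))
    if abs(e).max()<.01: go(t[0],t[1],.042,th+np.pi)
print(toworld(w['T'],k,(313,238),.074))
```

```text
[ 0.53005237 -0.3382257 ] -0.7396110277492457 [[-1.1  0.9]
 [-0.3 -1.4]
 [ 1.4  0.4]]
dp [ -5.   -0.3 158.3] rot [-0.     0.    -0.001] t 2.2167
[ 0.53005078 -0.33822744] -0.7403193631081239 [[ -1.    1. ]
 [-72.8 -80.8]
 [ 73.8  79.8]]
[ 0.52961969 -0.33784437  0.074     ]
```

send_rows --rot '[[0, 0, 0], [0, 0, 0], [0, 0, 0], [0, 0, 0], [0, 0, 0], [0, 0, 0], [0, 0, 0], [0, 0, 0], [0, 0, 0], [0, 0, 0]]' --dp '[[-2, 0, 15], [-4, 0, 35], [-4.5, 0, 58], [-4.5, 0, 80], [-4.5, 0, 102], [-4.5, 0, 122], [-4.5, 0, 138], [-4.5, 0, 149], [-4.5, 0, 156], [-4.5, 0, 158]]' --claw '[0.7, 0.7, 0.7, 0.7, 0.7, 0.7, 0.7, 0.7, 0.7, 0.7]'

```text
t: 3.05
position: [0.5297, -0.3378, 0.0415]
tool_rot: [0.361, 0.932, 0.0, -0.0]
ft_force: [-0.7, -0.3, 0.1]
opening: 0.0598
finger_force: 0.0
```

send_rows --rot '[[0, 0, 0], [0, 0, 0], [0, 0, 0], [0, 0, 0], [0, 0, 0], [0, 0, 0], [0, 0, 0], [0, 0, 0], [0, 0, 0], [0, 0, 0]]' --dp '[[0, 0, 0], [0, 0, 0], [0, 0, 0], [0, 0, 0], [0, 0, 0], [0, 0, 0], [0, 0, 0], [0, 0, 0], [0, 0, 0], [0, 0, 0]]' --claw '[0.5, 0.4, 0.3, 0.2, 0.1, 0, 0, 0, 0, 0]'

```text
t: 3.88
position: [0.5305, -0.3376, 0.0431]
tool_rot: [0.36, 0.933, -0.0, 0.001]
ft_force: [-0.7, 1.3, 7.0]
opening: 0.0134
finger_force: 59.3
```

send_rows --rot '[[0, 0, 0], [0, 0, 0], [0, 0, 0], [0, 0, 0], [0, 0, 0], [0, 0, 0], [0, 0, 0], [0, 0, 0], [0, 0, 0], [0, 0, 0]]' --dp '[[0, 0, -2], [0, 0, -7], [0, 0, -18], [0, 0, -35], [0, 0, -57], [0, 0, -82], [0, 0, -107], [0, 0, -130], [0, 0, -145], [0, 0, -150]]' --claw '[0, 0, 0, 0, 0, 0, 0, 0, 0, 0]'

```text
t: 4.72
position: [0.5306, -0.3378, 0.1956]
tool_rot: [0.361, 0.933, -0.001, 0.002]
ft_force: [-0.1, -0.6, -5.4]
opening: 0.0133
finger_force: 58.8
```

Run:
```python
from h import *
import cv2
T,s=toolT();k=optics.calibration('wrist');p,d=optics.get_image('wrist')
np.savez('pics/w2.npz',p=p,d=d,T=T@k['hand_eye']);cv2.imwrite('pics/w2.png',p[:,:,::-1])
print(s['position'],s['opening'],s['finger_force'],s['ft_force'],s['ft_torque'],s['q'])
go(.5356,.1749,.193,.18+np.pi)
```

```text
[ 0.53055021 -0.3378492   0.1956014 ] 0.013269870963896832 58.75076115131378 [-0.09781848 -0.56744342 -5.3514622 ] [-0.01915408 -0.01593868 -0.00960173] [-6.71961303e-01  5.30696153e-01  1.59138438e+00 -1.02835089e-04
  1.01562268e+00 -1.50490186e+00]
dp [341.  382.8   0.9] rot [-0.001  0.003 -0.918] t 4.7667
```

View pics/w2.png

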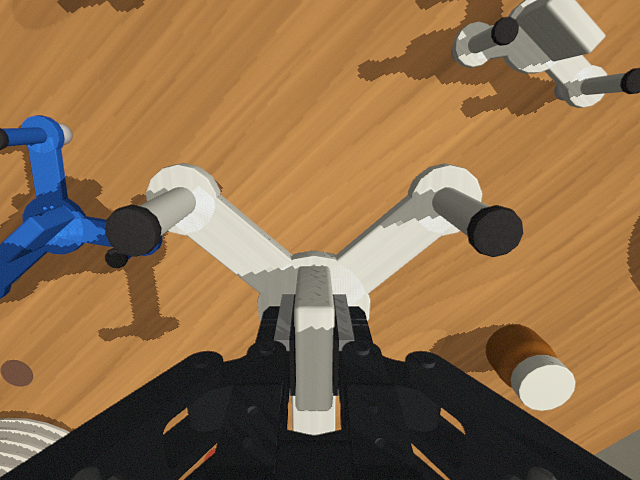

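The larger cradle is held level by its tab, with its rear posts at (134,232) and (496,231). The small cradle at top right is undisturbed. Next I'll carry it to a spot 60 mm short of the wheel, so the wrist camera can see the seats.

Run:
```python
from h import *
go(.595,.186,.25,.18+np.pi)
k=optics.calibration('wrist');H=k['hand_eye']
P=[toworld(H,k,p,-.037) for p in [(134,232),(496,231)]];print('posts in tool',np.round(P,4))
```

```text
dp [304.4 431.  -56. ] rot [-0.001  0.003 -0.918] t 4.7667
posts in tool [[ 0.0488 -0.0526 -0.037 ]
 [ 0.0492  0.0531 -0.037 ]]
```

send_rows --rot '[[0, 0, -0.03], [0, 0, -0.08], [0, 0, -0.13], [0, 0, -0.18], [0, 0, -0.23], [0, 0, -0.28], [0, 0, -0.33], [0, 0, -0.38], [0, 0, -0.43], [0, 0, -0.48]]' --dp '[[3, 5, -6], [12, 17, -12], [27, 38, -18], [44, 62, -24], [61, 86, -30], [78, 111, -36], [95, 135, -42], [113, 160, -48], [130, 184, -54], [147, 208, -56]]' --claw '[0, 0, 0, 0, 0, 0, 0, 0, 0, 0]'

```text
t: 5.6
position: [0.5609, -0.0828, 0.2481]
tool_rot: [0.127, 0.992, 0.0, -0.001]
ft_force: [0.9, -0.1, -5.4]
opening: 0.0131
finger_force: 59.0
```

```bash
python3 -c "
from h import *
go(.595,.186,.25,.18+np.pi);print(r.observe()['q'],r.observe()['ft_force'])"
```

```text
dp [ 34.5 268.8  -1.9] rot [ 0.    -0.001 -0.434] t 5.6
[-2.63063320e-01  3.91751752e-01  1.68168441e+00  8.30365678e-06
  1.06937426e+00 -1.58015944e+00] [ 0.87156746 -0.05943987 -5.37586353]
```

send_rows --rot '[[0, 0, -0.05], [0, 0, -0.1], [0, 0, -0.16], [0, 0, -0.22], [0, 0, -0.28], [0, 0, -0.33], [0, 0, -0.38], [0, 0, -0.42], [0, 0, -0.434], [0, 0, -0.434]]' --dp '[[4, 32, 0], [8, 65, 0], [12, 100, 0], [17, 135, 0], [22, 170, 0], [27, 205, 0], [31, 235, 0], [33, 258, 0], [34, 267, 0], [34, 269, 0]]' --claw '[0, 0, 0, 0, 0, 0, 0, 0, 0, 0]'

```text
t: 6.43
position: [0.5963, 0.186, 0.247]
tool_rot: [-0.09, 0.996, -0.0, -0.001]
ft_force: [-0.7, -0.4, -5.8]
opening: 0.0129
finger_force: 59.1
```

Run:
```python
from h import *
import cv2
T,s=toolT();k=optics.calibration('wrist');p,d=optics.get_image('wrist')
np.savez('pics/w3.npz',p=p,d=d,T=T@k['hand_eye'],tool=T);cv2.imwrite('pics/w3.png',p[:,:,::-1])
print(s['position'],s['t'],s['q'],s['ft_force'])
```

```text
[0.59629768 0.18595283 0.24697819] 6.4333 [ 1.96545360e-01  4.76838546e-01  1.53908395e+00  1.13916289e-04
  1.12797296e+00 -1.55422392e+00] [-0.71830705 -0.40812982 -5.8364917 ]
```

View pics/w3.png

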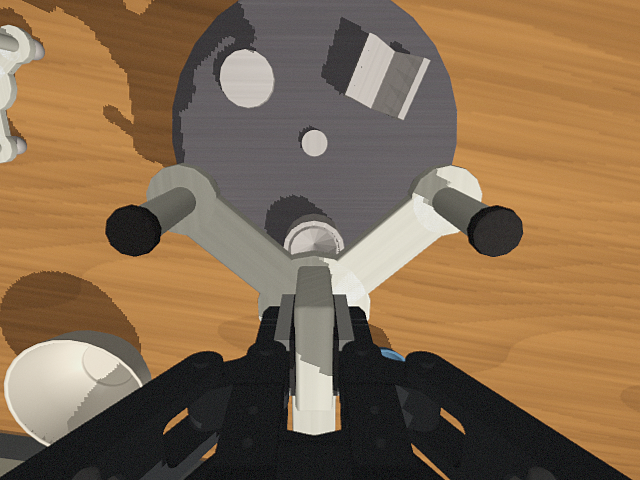

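The wrist view shows the wheel clearly ahead: pad top centre at (247,79), groove block centre at (387.5,77), hub at (314,142), and the cup's far rim at (314,220) with centre column 314.

Run:
```python
from h import *
w=np.load('pics/w3.npz');k=optics.calibration('wrist');T=w['T']
g=toworld(T,k,(387.5,77),.081);p=toworld(T,k,(247,79),.065);c=toworld(T,k,(314.5,247),.081)
t,th,e=fit(FEET[1:],[g,p]);print(t,th,np.round(1000*e,1));t0=t
t3,th3,e=fit(FEET,[c,g,p]);print(t3,th3,np.round(1000*e,1));
for q in [(371,33),(430,60),(404,119),(345,95)]: print(toworld(T,k,q,.081))
print('hub',toworld(T,k,(314,142),.06))
# disc edge by depth: points with world z ~ .055
d=w['d'];v,u=np.nonzero(d>0);z=d[v,u];P=np.c_[(u-k['cx'])/k['fx']*z,(v-k['cy'])/k['fy']*z,z]@T[:3,:3].T+T[:3,3]
h=np.full(d.shape,np.nan);h[v,u]=P[:,2]
for n,(a,b) in dict(pad=(247,79),disc=(290,180),hub=(314,142)).items(): print(n,h[b-3:b+3,a-3:a+3].mean())
m=(abs(P[:,2]-.065)<.004)&(np.hypot(*(P[:,:2]-p[:2]).T)<.03); print('pad centroid',P[m].mean(0),m.sum())
m=(abs(P[:,2]-.081)<.004)&(np.hypot(*(P[:,:2]-c[:2]).T)<.035); print('cup rim pts',P[m].min(0),P[m].max(0),m.sum())
go(t0[0],t0[1],.17,th+np.pi)
```

```text
[0.53540084 0.17697732] 0.17852482848033746 [[ 0.  -0.2]
 [-0.   0.2]]
[0.53429624 0.17662829] 0.17643096333393068 [[-2.2 -0.5]
 [ 1.1 -0. ]
 [ 1.2  0.5]]
[0.44965427 0.20292126 0.081     ]
[0.45931774 0.25057614 0.081     ]
[0.5036824  0.24198349 0.081     ]
[0.49477189 0.19280438 0.081     ]
hub [0.53459246 0.1758219  0.06      ]
pad 0.06358091466003152
disc 0.05367800673567884
hub 0.05751763738034028
pad centroid [0.49523902 0.11340439 0.06360677] 2482
cup rim pts [0.59688636 0.16519526 0.07701954] [0.63136433 0.21668287 0.08222865] 834
dp [61.3  3.  77.3] rot [-0.    -0.002 -0.001] t 6.4833
```

send_rows --rot '[[0, 0, 0], [0, 0, 0], [0, 0, 0], [0, 0, 0], [0, 0, 0], [0, 0, 0], [0, 0, 0], [0, 0, 0], [0, 0, 0], [0, 0, 0]]' --dp '[[8, 0, 0], [22, 1, 0], [40, 2, 5], [54, 3, 18], [61, 3, 36], [61, 3, 58], [61, 3, 80], [61, 3, 98], [61, 3, 107], [61, 3, 110]]' --claw '[0, 0, 0, 0, 0, 0, 0, 0, 0, 0]'

```text
t: 7.32
position: [0.5355, 0.1751, 0.1371]
tool_rot: [-0.087, 0.996, -0.0, -0.001]
ft_force: [0.3, -0.6, -5.7]
opening: 0.0133
finger_force: 58.9
```

Run:
```python
from h import *
import cv2
T,s=toolT()
print(s['position'],s['t'],s['ft_force'])
go(.535,.1767,.109,.178+np.pi)
p,d=optics.get_image('side');k=optics.calibration('side')
cv2.imwrite('pics/s2.png',cv2.resize(p[110:270,220:430],None,fx=3.7,fy=3.7,interpolation=2)[:,:,::-1])
```

```text
[0.53553118 0.17508088 0.13708392] 7.3167 [ 0.29890617 -0.55340671 -5.74679003]
dp [ 0.2  1.7 28.1] rot [-0.    -0.003 -0.003] t 7.3167
```

View pics/s2.png

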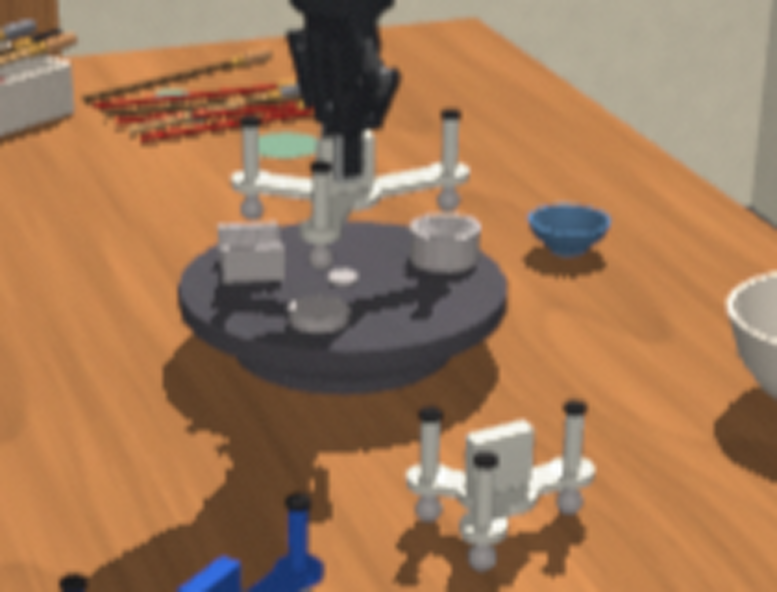

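The side view shows each foot above its own seat: (449,200) over the cup, (251,208) over the groove, and (320,255) over the pad. I'll lower it gently.

send_rows --rot '[[0, 0, 0], [0, 0, 0], [0, 0, 0], [0, 0, 0], [0, 0, 0], [0, 0, 0], [0, 0, 0], [0, 0, 0], [0, 0, 0], [0, 0, 0]]' --dp '[[0, 1, 2], [0, 1.5, 4], [0, 1.5, 7], [0, 1.5, 10], [0, 1.5, 13], [0, 1.5, 16], [0, 1.5, 18], [0, 1.5, 20], [0, 1.5, 21], [0, 1.5, 22]]' --claw '[0, 0, 0, 0, 0, 0, 0, 0, 0, 0]'

```text
t: 8.2
position: [0.5361, 0.1778, 0.1161]
tool_rot: [-0.088, 0.996, -0.0, -0.0]
ft_force: [-0.3, -0.2, -5.7]
opening: 0.0129
finger_force: 59.1
```

send_rows --rot '[[0, 0, 0], [0, 0, 0], [0, 0, 0], [0, 0, 0], [0, 0, 0], [0, 0, 0], [0, 0, 0], [0, 0, 0], [0, 0, 0], [0, 0, 0]]' --dp '[[0, 0, 0.5], [0, 0, 1], [0, 0, 1.5], [0, 0, 2], [0, 0, 2.5], [0, 0, 3], [0, 0, 3.5], [0, 0, 4], [0, 0, 4], [0, 0, 4]]' --claw '[0, 0, 0, 0, 0, 0, 0, 0, 0, 0]'

```text
t: 9.03
position: [0.5361, 0.1778, 0.1123]
tool_rot: [-0.088, 0.996, -0.0, 0.0]
ft_force: [0.2, 0.5, -4.6]
opening: 0.0129
finger_force: 59.1
```

send_rows --rot '[[0, 0, 0], [0, 0, 0], [0, 0, 0], [0, 0, 0], [0, 0, 0], [0, 0, 0], [0, 0, 0], [0, 0, 0], [0, 0, 0], [0, 0, 0]]' --dp '[[0, 0, 0.5], [0, 0, 1], [0, 0, 1.5], [0, 0, 2], [0, 0, 2.5], [0, 0, 3], [0, 0, 3], [0, 0, 3], [0, 0, 3], [0, 0, 3]]' --claw '[0, 0, 0, 0, 0, 0, 0, 0, 0, 0]'

```text
t: 9.87
position: [0.536, 0.1774, 0.1109]
tool_rot: [-0.088, 0.996, -0.0, 0.0]
ft_force: [-9.2, -6.5, 15.7]
opening: 0.0131
finger_force: 62.3
```

Contact shows some side force, so I'll ease towards it and keep lowering.

send_rows --rot '[[0, 0, 0], [0, 0, 0], [0, 0, 0], [0, 0, 0], [0, 0, 0], [0, 0, 0], [0, 0, 0], [0, 0, 0], [0, 0, 0], [0, 0, 0]]' --dp '[[0.5, -0.2, 0], [1, -0.5, 0], [1.5, -0.8, 0], [1.7, -1, 0], [1.7, -1, 0], [1.7, -1, 0], [1.7, -1, 0], [1.7, -1, 0], [1.7, -1, 0], [1.7, -1, 0]]' --claw '[0, 0, 0, 0, 0, 0, 0, 0, 0, 0]'

```text
t: 10.7
position: [0.5348, 0.1763, 0.1096]
tool_rot: [-0.088, 0.996, -0.0, 0.0]
ft_force: [-2.8, -6.2, 6.8]
opening: 0.0132
finger_force: 60.8
```

send_rows --rot '[[0, 0, 0], [0, 0, 0], [0, 0, 0], [0, 0, 0], [0, 0, 0], [0, 0, 0], [0, 0, 0], [0, 0, 0], [0, 0, 0], [0, 0, 0]]' --dp '[[0.3, -0.4, 0], [0.6, -0.8, 0], [0.8, -1.2, 0.3], [0.8, -1.2, 0.6], [0.8, -1.2, 1], [0.8, -1.2, 1.3], [0.8, -1.2, 1.6], [0.8, -1.2, 1.6], [0.8, -1.2, 1.6], [0.8, -1.2, 1.6]]' --claw '[0, 0, 0, 0, 0, 0, 0, 0, 0, 0]'

```text
t: 11.53
position: [0.5338, 0.1752, 0.1083]
tool_rot: [-0.088, 0.996, -0.0, -0.0]
ft_force: [-6.2, -2.9, 9.4]
opening: 0.0132
finger_force: 61.7
```

send_rows --rot '[[0, 0, 0], [0, 0, 0], [0, 0, 0], [0, 0, 0], [0, 0, 0], [0, 0, 0], [0, 0, 0], [0, 0, 0], [0, 0, 0], [0, 0, 0]]' --dp '[[0.4, 0, 0], [0.8, -0.2, 0], [1.2, -0.4, 0], [1.2, -0.4, 0.3], [1.2, -0.4, 0.6], [1.2, -0.4, 0.6], [1.2, -0.4, 0.6], [1.2, -0.4, 0.6], [1.2, -0.4, 0.6], [1.2, -0.4, 0.6]]' --claw '[0, 0, 0, 0, 0, 0, 0, 0, 0, 0]'

```text
t: 12.37
position: [0.5337, 0.175, 0.1082]
tool_rot: [-0.088, 0.996, 0.0, 0.001]
ft_force: [-2.2, 1.8, 13.3]
opening: 0.0131
finger_force: 62.1
```

The position is now fixed and the load is vertical, so it is seated. I'll release slowly and back off.

send_rows --rot '[[0, 0, 0], [0, 0, 0], [0, 0, 0], [0, 0, 0], [0, 0, 0], [0, 0, 0], [0, 0, 0], [0, 0, 0], [0, 0, 0], [0, 0, 0]]' --dp '[[0, 0, -0.5], [0, 0, -1], [0, 0, -1], [0, 0, -1], [0, 0, -1], [0, 0, -1], [0, 0, -1], [0, 0, -1], [0, 0, -1], [0, 0, -1]]' --claw '[0, 0, 0.16, 0.18, 0.22, 0.28, 0.35, 0.42, 0.5, 0.6]'

```text
t: 13.2
position: [0.5329, 0.1746, 0.108]
tool_rot: [-0.088, 0.996, -0.0, -0.0]
ft_force: [1.0, 0.4, -0.2]
opening: 0.0512
finger_force: 0.0
```

send_rows --rot '[[0, 0, 0], [0, 0, 0], [0, 0, 0], [0, 0, 0], [0, 0, 0], [0, 0, 0], [0, 0, 0], [0, 0, 0], [0, 0, 0], [0, 0, 0]]' --dp '[[0, 0, -2], [0, 0, -8], [0, 0, -18], [0, 0, -32], [0, 0, -50], [0, 0, -75], [0, 0, -105], [0, 0, -130], [0, 0, -145], [0, 0, -150]]' --claw '[0.6, 0.6, 0.6, 0.6, 0.6, 0.6, 0.6, 0.6, 0.6, 0.6]'

```text
t: 14.03
position: [0.5335, 0.1748, 0.2618]
tool_rot: [-0.088, 0.996, 0.0, 0.003]
ft_force: [0.0, 0.3, -0.2]
opening: 0.0512
finger_force: 0.0
```

Run:
```python
from h import *
import cv2
T,s=toolT();k=optics.calibration('wrist');p,d=optics.get_image('wrist')
np.savez('pics/w4.npz',p=p,d=d,T=T@k['hand_eye'])
q,_=optics.get_image('side')
a=cv2.resize(p,(400,300));b=cv2.resize(q[120:255,240:420],(400,300),interpolation=2)
cv2.imwrite('pics/e.png',np.hstack([a,b])[:,:,::-1]);print(s['position'],s['opening'],s['t'],s['ft_force'])
Tc=T@k['hand_eye'];v,u=np.nonzero(d>0);z=d[v,u];P=np.c_[(u-k['cx'])/k['fx']*z,(v-k['cy'])/k['fy']*z,z]@Tc[:3,:3].T+Tc[:3,3]
# plate height above bench by location
c=np.array([.534,.1755]);th=.178;Q=np.array([[np.cos(th),-np.sin(th)],[np.sin(th),np.cos(th)]]);L=(P[:,:2]-c)@Q
for n,f in zip(('toe','gro','pad'),FEET):
    m=(np.hypot(*(L-f).T)<.02)&(P[:,2]>.135)&(P[:,2]<.16);print(n,'post top',m.sum(),L[m].mean(0)*1000,np.percentile(P[m,2],80))
m=(abs(L[:,0])<.03)&(abs(L[:,1])<.02)&(P[:,2]>.13)&(P[:,2]<.145);print('tab',m.sum(),L[m].mean(0)*1000,np.median(P[m,2]))
```

```text
[0.5335351  0.17476785 0.26175999] 0.05122873381719302 14.0333 [ 0.01897744  0.33547676 -0.18299736]
toe post top 298 [ 8.97520844e+01 -3.48010252e-02] 0.14350794627492486
gro post top 410 [-48.87223734  54.99849513] 0.14380080461436756
pad post top 416 [-49.27234532 -53.92880844] 0.14363340666771746
tab 1072 [-0.36786021  0.3466466 ] 0.13710018103661112
```

View pics/e.png

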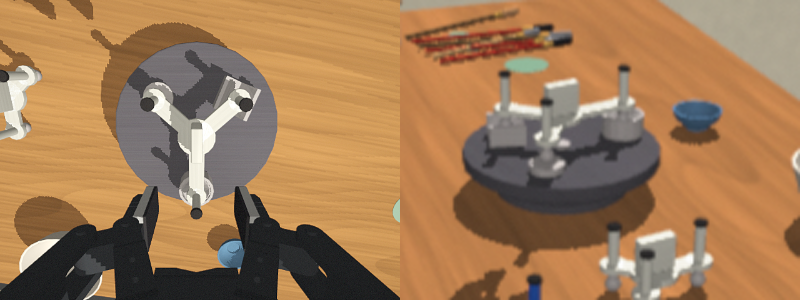

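The pictures show all three feet home, and the gripper clear. The post tops read 143.5, 143.8 and 143.6 mm against a nominal 145 mm, with the same 1.4 mm offset as the pad earlier, so the cradle is level. The small cradle is untouched.

```bash
python3 -c "
from bench import r
print(r.close_job())"
```

```text
the job is handed in; nothing more can be done
None
```

I set the larger cradle on the banding wheel, level and released, with its long arm's foot in the cone cup and the other two in the groove and on the pad; the small cradle was left alone and the job is handed in (no verdict was returned).

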